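# Check a refitted clothesline pulley for rubbing

## Task

Swing the keeper arm clear of the clothesline pulley and leave it there, then lay a fingertip lightly on the pulley's smooth face and turn the wheel by hand anticlockwise (seen from above) to feel that it runs free all the way round: the rivet goes past the pointer once and, the next time it comes round, you stop with it at the pointer and let go. Press gently, never more than about 15 N, and leave the things lying around where they are.

Things in the scene. Friction and masses are not known exactly. Their poses are not given: they have to be found in the camera images.
- mount: Fixed round plywood base of the pulley, 156 mm across, 30 mm thick; origin at the centre of its underside, on the wheel's axis. It carries the aluminium wheel: 130 mm across, 24 mm thick, top face plain and flat with nothing to grip or hook. A dark 11 mm rivet 57 mm from the axis and a 24 mm steel cap in the middle are flush. More than 16 N of force on wheel or base is a failure.
- axle (a point): Wheel axis at the base's top, 30 mm above the bench. The wheel's face lies 62 to 97 mm above the bench: its height is NOT measured (unknown washers under it), find it by feel. The axle also leans nearly 3 degrees: 43 mm from the axis the face is 2 mm low towards the pointer, 2 mm high opposite. The bearing is sprung: the face sinks from about 2 N, then 1 mm for each 6.5 N, at most 4 mm.
- drag_radius (a point): A point of the base's top, 43 mm from the axis, opposite the pointer, marking how far from the axis a fingertip can well drag the wheel by friction. The wheel has a grease drag of about 0.11 N m and does not coast: a fingertip 43 mm out carries it round at about 6 to 11 N, still slipping a little (watch the rivet, not the finger); under 4 N it mostly slips.
- pointer (a point): Top of the pointer: a small dark upright tab, 4 x 9 mm and 24 mm tall, on the base's rim on its own -y side, 72 mm from the axis, 54 mm above the bench, just outside the wheel and lower than its face.
- wheel (a joint): Turning angle of the pulley wheel in rad, growing anticlockwise seen from above, not wrapped. 0 when the rivet is at the pointer; it starts between -1.3 and -0.4 (rivet a little before the pointer), passes 0, and must finish at 6.28.
- keeper_knob (a point): Centre (half-way up) of the upright round black knob on the keeper arm, 14 mm across and 30 mm tall, 126 mm above the bench. The knob stands on the arm, a flat steel bar 16 mm wide and 6 mm thick (underside 105 mm above the bench), 70 mm from the arm's pivot; the bar runs on 36 mm past the knob. At the start the bar lies across above the wheel, in a fingertip's way.
- keeper_pivot (a point): Upright hinge axis of the keeper arm, on top of a fixed 14 mm post 102 mm from the wheel's axis, at the underside of the arm, 105 mm above the bench.
- keeper (a joint): Swing angle of the keeper arm about its upright pivot in rad, growing anticlockwise seen from above. 0: the arm points from the pivot to the wheel's axis; it starts between -0.2 and 0.3 and is clear of the wheel above 1.3; stop at 2.4. It swings level with light friction (about 1 N at the knob) and stays where it is left.
- level: Bystander: orange plastic spirit level, 200 x 22 x 44 mm, standing on its long edge; origin under its centre, x along its length.
- hexset: Bystander: hex key set in a grey holder, 85 x 30 mm, keys up to 87 mm tall; origin under its centre.
- saucer: Bystander: white ceramic saucer, 124 mm across, 18 mm tall; origin under its centre.
- hingepin: Bystander: steel hinge pin with a bent end, 10 mm thick, 100 mm long, lying flat; origin under the middle of its length.
Things that resemble listed ones, but are neither listed nor needed, are in the scene too. What is shaped like the part that bears keeper_knob but pink or yellow is not meant.

How it is judged:
On the way, in this order (a step that is already met when the one before it is completed fails the run):
1. the keeper arm is swung clear of the wheel (beyond 1.3 rad) (value of joint keeper above 1.3 rad), for 0.2 s.
2. the rivet has passed the pointer and gone half way round (value of joint wheel between 3 and 5.5 rad), for 0.1 s.
3. the rivet is back at the pointer after more than a full turn (within 0.15 rad) (value of joint wheel between 6.133 and 6.433 rad), for 0.2 s.
At the end, for the whole second after the job is handed in: The keeper arm stands clear of the wheel (beyond 1.3 rad) and the wheel has been turned anticlockwise past the pointer and once more round, and is at rest with the rivet at the pointer (angle 6.28 within 0.15 rad) (all of step 3 and velocity of joint wheel between -0.05 and 0.05 rad/s and value of joint keeper above 1.3 rad); the robot touches nothing.
It fails at once if the pulley is pressed or pushed with more than 16 N (contact force between any of the fingers, the arm and mount above 16 N).
It fails at once if the wheel is flung round (faster than 5 rad/s) (velocity of joint wheel above 5 rad/s or velocity of joint wheel below -5 rad/s).
It fails at once if a thing lying around is shoved by more than 20 mm (distance of any of level, hexset, saucer, hingepin from where it was at the start of the episode above 0.02 m).
It also fails if it takes over 72 s, if anything falls off the work surface, if the arm or the gripper's body presses on something with over 40 N, if the wrist force passes 120 N, or if a joint passes its speed limit or range.

## Robot

A 6-joint arm with a two-finger parallel gripper is mounted at the origin on the work surface. World frame = base frame: x ahead of the robot, y to its left, z up, the work surface at z = 0. Lengths are in m, angles in rad, forces in N, time in s.
With the tool pointing down it reaches from about 0.25 to 0.85 m from the base axis. Payload 12.5 kg.
Tool frame: the origin (TCP) lies midway between the tips of the shut fingers; the grasp point (between the pads) lies 19 mm behind it; z points along the fingers, y is the direction in which the jaws open and shut (so a half turn about z gives the same grasp; the last joint's range is limited). The gripper opens to 93 mm and grips with 3 to 60 N. Pads are 15 mm wide; open, the fingers measure 128 mm over their backs; the gripper's body (75 mm by 188 mm) begins 65 mm behind the grasp point.
Start: joints at [1.119, 0.351, 1.652, -0, 1.139, -0.085], TCP at [0.197, 0.513, 0.189] pointing down, gripper open.
Joint ranges: [-2.75, 2.75], [-0.79, 2.1], [0.01, 2.65], [-1.57, 4.71], [0.07, 3.14], [-2.87, 2.87]. Speed limits (rad/s): [2.22, 2.22, 2.79, 3.14, 3.14, 3.14].

## Interface

Orientations are given as a unit quaternion [w, x, y, z].
In Python, from cell import * gives the robot as it stands. Calls block until the motion is done:
- move_pose(position, orientation): joint-space move of the TCP to a pose.
- move_linear(position, frame=None, velocity=0.15, guard=None): straight line of the TCP; frame=None keeps the orientation; velocity is the mean speed in m/s. With guard (N) it stops when the force on the tool has changed by that much, and returns True; else False.
- move_j(angles): joint-space move.
- gripper_to(opening, newtons=None): finger opening in m; newtons is the grip in N (None keeps the last); returns when the fingers have stopped.
- sleep(seconds).
- ik(position, orientation): joint angles nearest the present ones, or None.
- read_camera(name): name is "scene" or "top"; returns (picture, depth): 480x640x3 uint8, red, green, blue; 480x640 float32, m along the optical axis (not along the pixel's ray), 0 where there is no reading.
- calibration(name): a dict with "fx", "fy", "cx", "cy" (pixels), "distortion" ([k1, k2, p1, p2, k3] as OpenCV has them; the pictures are not rectified), "origin" and "orientation" of the camera in the world. Camera axes: x right, y down, z forward; pixel columns grow to the right and rows downward; lengths in m; the calibration is good to about 2 mm. A picture is of the moment at which its call begins. calibration takes no time and is no camera call.
A pose or a line that the arm cannot do raises Unreachable and nothing moves.
- sign_off(): hands the job in, once; it reports no verdict.
Readings, each from a call of its own:
- read_time(): time.
- read_joint_positions(): joint angles.
- read_joint_velocities(): joint speeds.
- read_joint_torque(): joint torques, N m.
- read_ee_pos(): TCP position.
- read_tcp_rot(): TCP orientation.
- read_wrist_force(): force on the tool from outside, world axes, zero at the start.
- read_wrist_torque(): the same for the moment, N m.
- read_finger_gap(): finger opening in m.
Only numpy, scipy, OpenCV 4.12 (cv2) and the standard library are available. Lean on these libraries where they do the work, as an engineer would, in place of code of your own. Each camera call takes 0.05 s, during which the arm holds its last target. There are 200 camera calls.

## Working session

There is one attempt and no reset: what is moved stays moved. The work goes in short steps, each a Python script; the robot and the scene stay as the last script left them, time stands still between calls to the robot, and variables do not carry over. Pictures are saved under pics/ and viewed, about 8 in all and at most 12, crops included, and the job is handed in when it is done.

```bash
ls; mkdir -p pics
cat > h.py <<'E'
from cell import *
import numpy as np, cv2
from scipy.spatial.transform import Rotation as R
def cal(n):
    c=calibration(n); K=np.array([[c["fx"],0,c["cx"]],[0,c["fy"],c["cy"]],[0,0,1.]])
    q=c["orientation"]; return K,np.array(c["distortion"]),np.array(c["origin"]),R.from_quat([q[1],q[2],q[3],q[0]]).as_matrix()
def ray(n,uv):
    K,d,o,M=cal(n); p=cv2.undistortPoints(np.array(uv,float).reshape(-1,1,2),K,d).reshape(-1,2)
    return o,np.c_[p,np.ones(len(p))]@M.T
def onz(n,uv,z):
    o,r=ray(n,uv); return o+r*((z-o[2])/r[:,2])[:,None]
def px(n,P):
    K,d,o,M=cal(n); return cv2.projectPoints((np.atleast_2d(P)-o)@M,np.zeros(3),np.zeros(3),K,d)[0].reshape(-1,2)
def save(n,f,box=None,s=1):
    im,dp=read_camera(n); np.savez('pics/'+f+'.npz',im=im,dp=dp)
    o=im if box is None else im[box[1]:box[3],box[0]:box[2]]
    cv2.imwrite('pics/'+f+'.png',cv2.resize(o[:,:,::-1],None,fx=s,fy=s,interpolation=cv2.INTER_CUBIC)); return im,dp
E
python3 - <<'E'
from h import *
for n in("top","scene"):
    save(n,n+"0"); K,d,o,M=cal(n); print(n,K[0,0],o,M[:,2])
print(read_time(),read_tcp_rot())
E
```

```text
pics
top 437.1341557993069 [0.44629184 0.00293066 0.84822458] [ 0.16543974  0.03396114 -0.98563499]
scene 510.3561240437126 [ 0.95721339 -0.33482594  0.83676341] [-0.44183     0.3717018  -0.81647047]
0.1 [-1.32829208e-04  1.82384086e-01  9.83227226e-01 -5.00224722e-04]
```

View pics/top0.png

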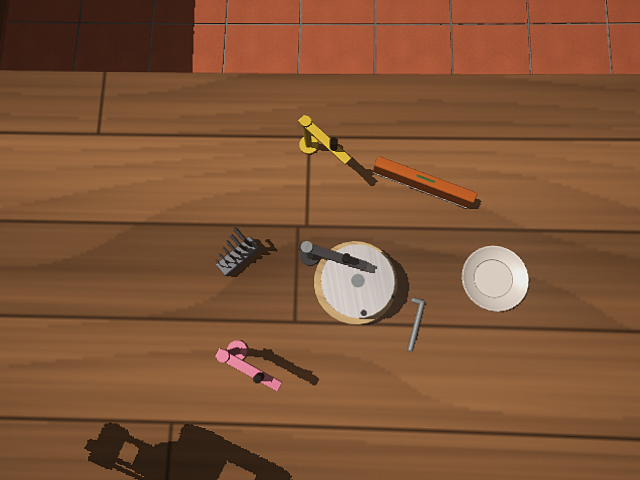

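View pics/scene0.png

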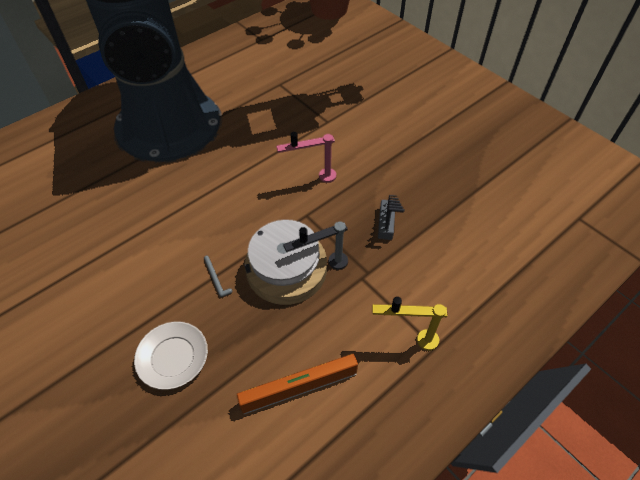

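The steel-grey arm, with its pivot at top px (306,248) and knob near (347,260), reaches over the wheel. The pink arm (220,355) and yellow arm (305,120) are decoys. The rivet is at top px (363,313), and the pointer is probably near (393,297). I'll confirm with enlarged crops.

Run:
```python
from h import *
a=np.load('pics/top0.npz');b=np.load('pics/scene0.npz')
c1=cv2.resize(a['im'][225:335,285:415,::-1],None,fx=5,fy=5,interpolation=cv2.INTER_CUBIC)
c2=cv2.resize(b['im'][210:310,230:360,::-1],None,fx=5,fy=5,interpolation=cv2.INTER_CUBIC)
cv2.imwrite('pics/c1.png',c1);cv2.imwrite('pics/c2.png',c2)
# depth map of the top view as world points
K,d,o,M=cal('top'); v,u=np.mgrid[225:335,285:415]
_,r=ray('top',np.c_[u.ravel(),v.ravel()]); P=o+r*a['dp'][225:335,285:415].reshape(-1,1); 
print(np.histogram(P[:,2],bins=np.arange(-.01,.16,.005)))
np.save('pics/P.npy',P)
im=a['im'][225:335,285:415].reshape(-1,3)
f=(P[:,2]>.055)&(P[:,2]<.1)&(im.min(1)>120)
A=np.c_[P[f,:2]-P[f,:2].mean(0),np.ones(f.sum())]; s=np.linalg.lstsq(A,P[f,2],rcond=None)[0]
print('face',f.sum(),P[f].mean(0),s)
for n,uv in(('top',(358,281)),('top',(393,297)),('top',(363,313)),('top',(306,246)),('top',(347,258))):
    print(uv,[onz(n,[uv],z)[0].round(3) for z in(.054,.075,.111,.141)])
```

```text
(array([   9, 4505, 3837,  156,   13,    2,    4,  656,  469,    6,    2,
          5,   15,   13,    2,  211, 2852,  797,    3,    0,    0,    0,
          0,  140,  426,   51,    6,    2,    3,   20,   38,    0,    0]), array([-0.01 , -0.005,  0.   ,  0.005,  0.01 ,  0.015,  0.02 ,  0.025,
        0.03 ,  0.035,  0.04 ,  0.045,  0.05 ,  0.055,  0.06 ,  0.065,
        0.07 ,  0.075,  0.08 ,  0.085,  0.09 ,  0.095,  0.1  ,  0.105,
        0.11 ,  0.115,  0.12 ,  0.125,  0.13 ,  0.135,  0.14 ,  0.145,
        0.15 ,  0.155]))
face 3722 [ 0.50469881 -0.04268885  0.07322691] [0.01845872 0.04385937 0.07322691]
(358, 281) [array([ 0.509, -0.044,  0.054]), array([ 0.507, -0.043,  0.075]), array([ 0.504, -0.041,  0.111]), array([ 0.502, -0.039,  0.141])]
(393, 297) [array([ 0.482, -0.107,  0.054]), array([ 0.481, -0.104,  0.075]), array([ 0.479, -0.099,  0.111]), array([ 0.478, -0.095,  0.141])]
(363, 313) [array([ 0.452, -0.054,  0.054]), array([ 0.452, -0.052,  0.075]), array([ 0.452, -0.05 ,  0.111]), array([ 0.451, -0.048,  0.141])]
(306, 246) [array([0.571, 0.052, 0.054]), array([0.568, 0.05 , 0.075]), array([0.562, 0.048, 0.111]), array([0.557, 0.046, 0.141])]
(347, 258) [array([ 0.55 , -0.024,  0.054]), array([ 0.548, -0.023,  0.075]), array([ 0.543, -0.022,  0.111]), array([ 0.539, -0.021,  0.141])]
```

View pics/c1.png

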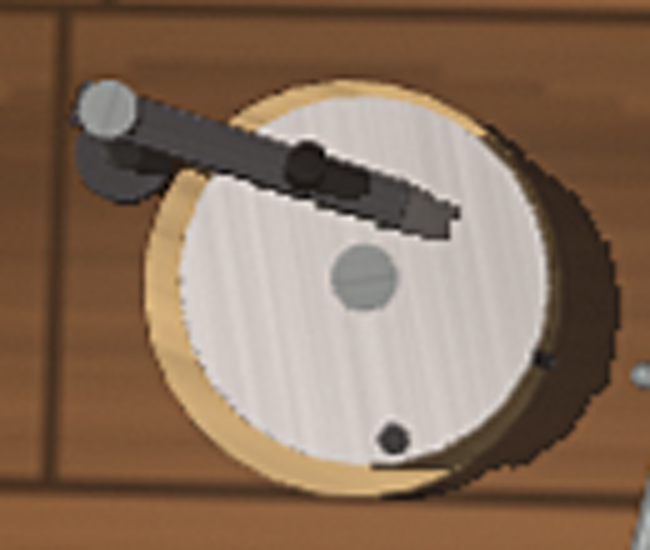

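View pics/c2.png

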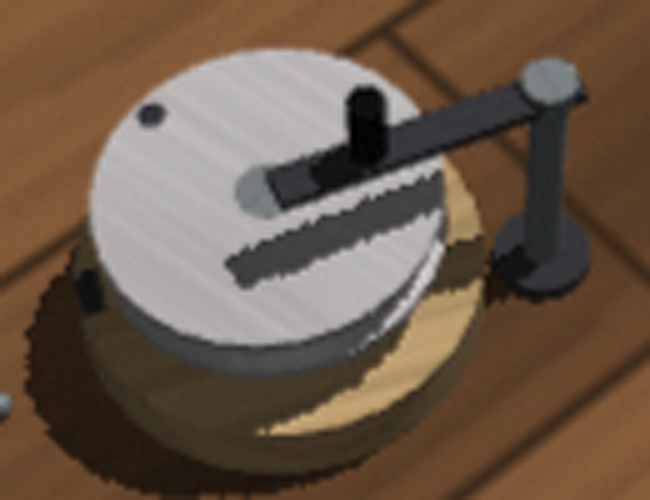

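The crops confirm the layout. In the top crop, pivot (107,108), knob (306,160), cap (365,278), pointer (545,358) and rivet (394,438) convert to the stated dimensions: knob 72 mm from the pivot, pivot 104 mm from the axis, pointer 71 mm out, rivet 56 mm out. The tilt also falls toward the pointer, as described. Next I'll cage the keeper knob and swing it anticlockwise.

```bash
cat >> h.py <<'E'
def quat(M):
    q=R.from_matrix(M).as_quat(); return [q[3],q[0],q[1],q[2]]
def down(psi,n=(0,0,1)):
    z=-np.array(n,float); z/=np.linalg.norm(z); y=np.array([np.cos(psi),np.sin(psi),0]); y-=z*(y@z); y/=np.linalg.norm(y)
    return quat(np.c_[np.cross(y,z),y,z])
C=np.array([.507,-.043]); AX=np.array([.508,-.041]); PV=onz('top',[(306.4,246.6)],.112)[0][:2]
PTR=onz('top',[(394,296.6)],.054)[0][:2]; pang=np.arctan2(*(PTR-AX)[::-1])
E
cat > k.py <<'E'
from h import *
kn=onz('top',[(346.2,257)],.141)[0][:2]; d=kn-PV; a0=np.arctan2(d[1],d[0]); ref=np.arctan2(*(AX-PV)[::-1]); r=np.hypot(*d)
print('pivot',PV,'knob',kn,'r',r,'keeper',a0-ref,'pang',pang)
A=np.append(np.arange(a0,ref+1.78,np.radians(12)),ref+1.78)
pt=lambda a,z:[PV[0]+r*np.cos(a),PV[1]+r*np.sin(a),z]
opts=[]
for off in(np.pi/2,-np.pi/2):
    Q=[ik(pt(a,.118),down(a+off)) for a in A]; print(off,[None if q is None else round(q[5],2) for q in Q])
    if all(q is not None for q in Q): opts.append((max(abs(q[5]) for q in Q),off))
off=min(opts)[1]
gripper_to(.036)
move_pose(pt(a0,.22),down(a0+off)); 
print('hit',move_linear(pt(a0,.118),velocity=.1,guard=6),read_ee_pos(),read_wrist_force())
for a in A[1:]: move_linear(pt(a,.118),down(a+off),velocity=.06)
print(read_wrist_force(),read_time(),read_ee_pos())
# back off slightly so no finger leans on the knob, then lift
a=A[-1]-.05; move_linear(pt(a,.118),velocity=.05); move_linear(pt(a,.2),velocity=.15)
print(read_time()); save('top','k1',(225,150,425,350),3)
E
python3 k.py
```

```text
pivot [0.56095111 0.047437  ] knob [ 0.54058785 -0.01969264] r 0.07015020870072645 keeper 0.24497502885237843 pang -1.9313672332360792
1.5707963267948966 [np.float64(0.17), np.float64(-0.04), np.float64(-0.24), np.float64(-0.45), np.float64(-0.64), np.float64(-0.84), np.float64(-1.03), np.float64(-1.21), np.float64(-1.28)]
-1.5707963267948966 [None, None, None, np.float64(2.7), np.float64(2.5), np.float64(2.31), np.float64(2.12), np.float64(1.93), np.float64(1.87)]
hit False [ 0.54099194 -0.01971981  0.11859994] [ 0.79821306  0.23984857 -0.13026915]
[ 0.49884599 -0.36682207  0.36540484] 7.5583 [0.62712643 0.02439046 0.11801886]
8.5083
```

View pics/k1.png

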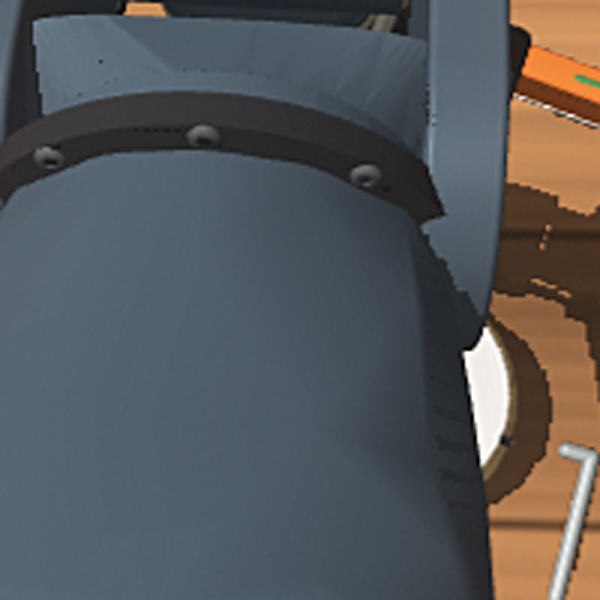

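The arm hides the top view. I'll move over to the wheel, view from the scene camera, and feel for the face at three points.

```bash
cat >> h.py <<'E'
N=np.array([-.0185,-.044,1]); PSI=np.radians(-40); QT=down(PSI,N)
def ring(th,r,z0=.0735): # world points on the face
    x=C[0]+r*np.cos(th); y=C[1]+r*np.sin(th); return np.c_[x,y,z0-(N[0]*(x-C[0])+N[1]*(y-C[1]))]
def rivet(im,cam='scene',z0=.0735):
    th=np.arange(-np.pi,np.pi,.01); g=im.min(2).astype(np.float32)
    s=lambda r:(lambda p:cv2.remap(g,p[:,0].astype(np.float32),p[:,1].astype(np.float32),cv2.INTER_LINEAR).ravel())(px(cam,ring(th,r,z0)))
    m=(s(57)<75)&(s(55)<75)&(s(48)>s(57)+25)
    return th,m
E
sed -i 's/s(57)/s(.057)/g;s/s(55)/s(.055)/g;s/s(48)/s(.048)/g' h.py
cat > p.py <<'E'
from h import *
gripper_to(0.0)
p=read_ee_pos(); f0=None
res=[]
for i,dth in enumerate((np.pi,np.pi/2,-np.pi/2)):
    x,y,_=ring(pang+dth,.043)[0]
    if i==0: move_pose([x,y,.2],QT)
    move_linear([x,y,.1],velocity=.15)
    if i==0: im,_=save('scene','s1',(200,170,440,350),3); th,m=rivet(im); print('rivet',th[m][[0,-1]] if m.any() else None,m.sum())
    sleep(.3); b=np.array(read_wrist_force())
    h=move_linear([x,y,.062],velocity=.015,guard=2.)
    z=read_ee_pos()[2]; sleep(.1); f=np.array(read_wrist_force())-b
    res.append((x,y,z)); print(h,np.round([x,y,z],4),'dF',f.round(2),read_ee_pos()[2],'pred',ring(pang+dth,.043)[0][2],read_time())
    move_linear([x,y,.1],velocity=.15)
E
python3 p.py
```

```text
rivet [-3.02159265  2.81840735] 101
True [ 0.5222 -0.0028  0.0713] dF [-0.22 -0.02  0.79] 0.07136405438678455 pred 0.07555099514118639 13.875
True [ 0.5472 -0.0582  0.0818] dF [0.51 0.29 3.99] 0.08180960089872526 pred 0.0735768321601271 16.5083
False [ 0.4668 -0.0278  0.062 ] dF [-0.1  -0.61  1.2 ] 0.06202436781851002 pred 0.07342316783987289 20.5917
```

View pics/s1.png

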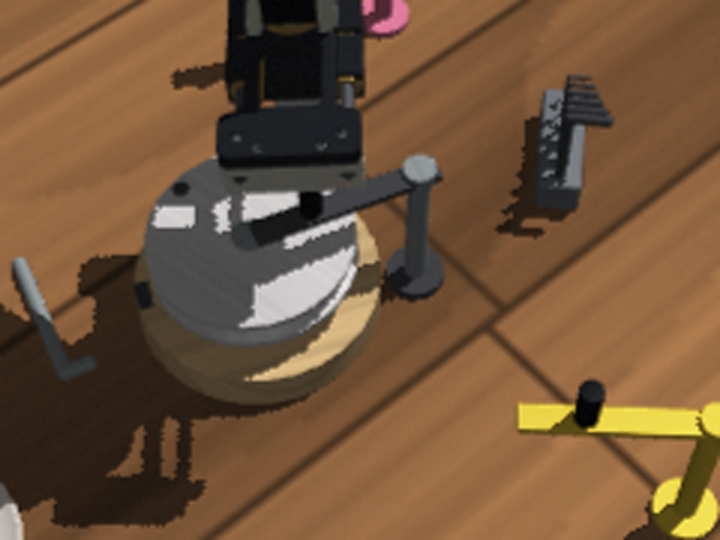

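The keeper is still where it started, and the probes disagree with the camera's prediction. I need to cross-check the two cameras and the TCP before moving again.

Run:
```python
from h import *
def tri(a,b):
    o1,r1=ray('top',[a]);o2,r2=ray('scene',[b]);r1=r1[0];r2=r2[0]
    s=np.linalg.lstsq(np.c_[r1,-r2],o2-o1,rcond=None)[0]; A=o1+s[0]*r1;B=o2+s[1]*r2; return ((A+B)/2).round(4),np.linalg.norm(A-B).round(4)
# full px from the crops (c1: /5+(285,225), c2: /5+(230,210))
for n,a,b in(('pivot',(306.4,246.6),(340,226)),('knob',(346.2,257),(303.4,229)),('rivet',(363.8,312.6),(260.3,233)),('hexset',None,None)):
    if a: print(n,tri(a,b))
print('gap',read_finger_gap(),'tcp',read_ee_pos(),read_tcp_rot(),QT,read_joint_positions())
tcp=np.array([.5222,-.0028,.1]); print('tcp px scene crop',((px('scene',tcp)-[200,170])*3).round(), 'knob exp',((px('scene',[.5406,-.0197,.141])-[200,170])*3).round())
print('scene depth of table/knob')
b=np.load('pics/s1.npz'); dp=b['dp']
def pt(u,v):
    o,r=ray('scene',[(u,v)]); return (o+r[0]*dp[v,u]).round(3)
for c in((290,180),(310,205),(290,140),(180,187),(250,330),(420,165)): print(c,pt(200+c[0]//3,170+c[1]//3))
save('scene','s2',(170,120,440,320),2.9)
```

```text
pivot (array([0.5608, 0.0473, 0.1126]), np.float64(0.0001))
knob (array([ 0.5406, -0.0196,  0.1415]), np.float64(0.0003))
rivet (array([ 0.4526, -0.054 ,  0.0701]), np.float64(0.0001))
gap 0.0008702308744464295 tcp [ 0.46684073 -0.02785013  0.09988976] [-0.016344    0.90598442  0.42264664  0.0171732 ] [np.float64(-0.016013040480536474), np.float64(0.9059822277583598), np.float64(0.42264359908358995), np.float64(0.01766843723246929)] [-0.18995277  0.32154764  1.95430044  0.06164022  0.85801755  0.46771801]
tcp px scene crop [[314. 185.]] knob exp [[310. 178.]]
scene depth of table/knob
(290, 180) [ 0.583 -0.066  0.222]
(310, 205) [ 0.547 -0.026  0.128]
(290, 140) [ 0.583 -0.064  0.254]
(180, 187) [ 0.453 -0.054  0.073]
(250, 330) [ 0.558 -0.084  0.065]
(420, 165) [0.56  0.048 0.115]
```

View pics/s2.png

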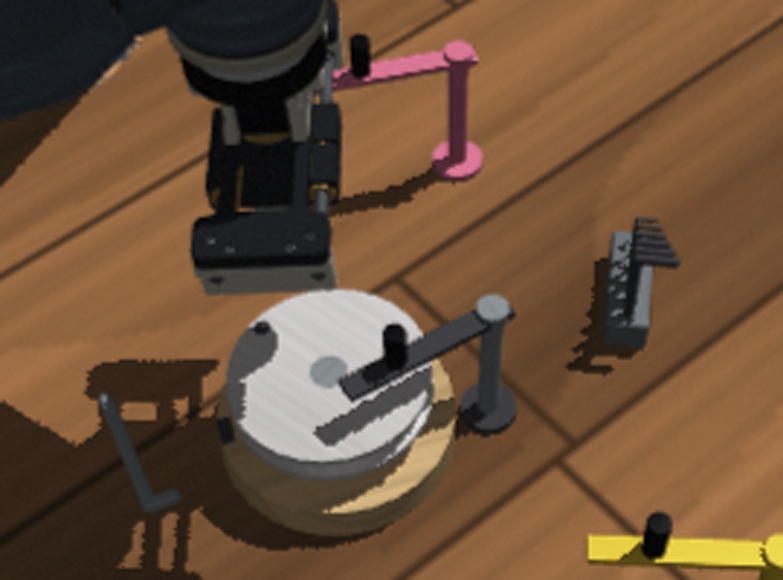

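No finger reached anything. The probe contact at 0.0818 falls on the end of the keeper bar, whose top is at 0.111, so the real tip may sit about 30 mm higher than the reported TCP. I'll measure the fingertips by depth, in a clear spot with the jaws turned broadside to the camera.

Run:
```python
from h import *
p=read_ee_pos(); move_linear([p[0],p[1],.2],velocity=.2)
move_pose([.45,-.1,.18],down(np.radians(50)))
print(read_ee_pos(),read_finger_gap(),read_time())
im,dp=save('scene','g1'); 
t=np.array(read_ee_pos()); c=px('scene',t)[0]; print('tcp px',c)
v,u=np.mgrid[0:480,0:640]; _,r=ray('scene',np.c_[u.ravel(),v.ravel()]); o=cal('scene')[2]
P=o+r*dp.reshape(-1,1); q=P-t; m=(np.abs(q[:,:2]).max(1)<.06)&(q[:,2]<.2)&(q[:,2]>-.05)
yv=np.array([np.cos(np.radians(50)),np.sin(np.radians(50))]); xv=np.array([-yv[1],yv[0]])
for lo in np.arange(-.05,.13,.01):
    k=m&(q[:,2]>=lo)&(q[:,2]<lo+.01)
    if k.any(): a=q[k,:2]@yv; b=q[k,:2]@xv; print(round(lo,2),k.sum(),'y',a.min().round(3),a.max().round(3),'x',b.min().round(3),b.max().round(3))
x0,y0=int(c[0])-70,int(c[1])-80; x0,y0=max(x0,0),max(y0,0)
cr=im[y0:y0+140,x0:x0+160,::-1]; cv2.imwrite('pics/g1c.png',cv2.resize(cr,None,fx=4,fy=4)); print(x0,y0)
```

```text
[ 0.44988151 -0.09986905  0.17961711] 0.0006699398735507214 23.175
tcp px [230.54335097 207.33982721]
0.02 5 y -0.007 0.004 x -0.009 -0.006
0.03 56 y -0.015 0.014 x -0.012 0.008
0.04 83 y -0.015 0.014 x -0.012 -0.003
0.05 93 y -0.017 0.015 x -0.011 0.008
0.06 101 y -0.016 0.016 x -0.012 -0.0
0.07 99 y -0.017 0.016 x -0.011 0.003
0.08 98 y -0.017 0.017 x -0.011 -0.004
0.09 7 y -0.017 -0.007 x -0.011 -0.007
0.1 1 y 0.028 0.028 x 0.008 0.008
0.11 49 y -0.079 0.028 x -0.037 0.001
0.12 426 y -0.068 0.058 x -0.038 0.03
160 127
```

View pics/g1c.png

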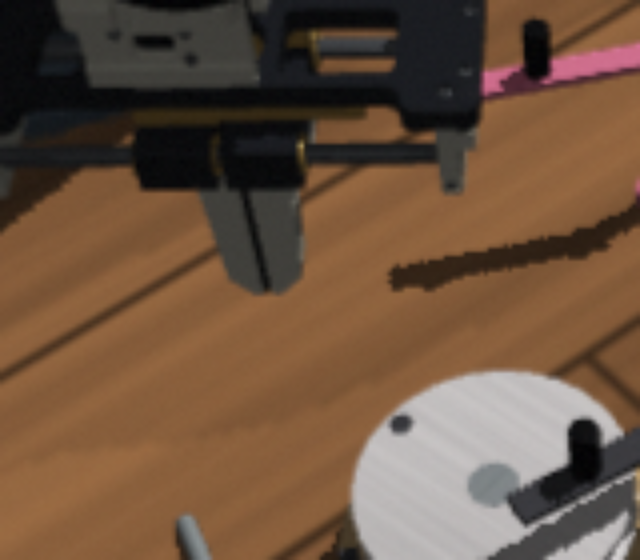

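The tip is at crop (267,290), 28–30 mm above the reported TCP. Both cameras agree with each other and with every stated height, so I'm treating the reported tool z as about 29 mm low. I'll redo the swing with that offset, measuring the actual force.

```bash
echo 'DZ=.029' >> h.py
python3 - <<'E'
s=open('k.py').read()
s=s.replace("r*np.sin(a),z]","r*np.sin(a),z-DZ]").replace("for off in(np.pi/2,-np.pi/2)","for off in(np.pi/2,)").replace(".22)",".185)")
i=s.index("# back off"); s=s[:i]+"""a=A[-1]-.05; move_linear(pt(a,.118),velocity=.05); move_linear(pt(a,.2),velocity=.2)
x,y,_=ring(pang+np.pi,.043)[0]; gripper_to(0.); move_linear([x,y,.15-DZ],QT,velocity=.12)
print(read_time()); im,_=save('scene','k2',(170,120,440,320),2.9); th,m=rivet(im); print(th[m])
"""
s=s.replace("for a in A[1:]: move","for a in A[1:]:\n    if a==A[4]: print('mid',read_wrist_force())\n    move")
open('k.py','w').write(s)
E
python3 k.py
```

```text
pivot [0.56095111 0.047437  ] knob [ 0.54058785 -0.01969264] r 0.07015020870072645 keeper 0.24497502885237843 pang -1.9313672332360792
1.5707963267948966 [np.float64(0.17), np.float64(-0.04), np.float64(-0.24), np.float64(-0.45), np.float64(-0.64), np.float64(-0.84), np.float64(-1.03), np.float64(-1.21), np.float64(-1.28)]
hit False [ 0.54075891 -0.01973074  0.08939389] [-0.11257596 -0.26146336 -0.01623311]
mid [0.39181366 0.46592799 0.64295146]
[-0.87681406 -0.78195142 -0.22951522] 29.0333 [0.62715965 0.02443344 0.08902234]
32.675
[-3.02159265 -3.01159265 -3.00159265 -2.99159265 -2.98159265 -2.97159265
 -2.96159265 -2.95159265 -2.94159265 -2.93159265 -2.92159265 -2.91159265
 -2.90159265 -2.89159265 -2.88159265 -2.87159265 -2.86159265 -2.85159265
 -2.84159265  2.04840735  2.05840735  2.06840735  2.07840735  2.08840735
  2.09840735  2.10840735  2.11840735  2.12840735  2.13840735  2.14840735
  2.15840735  2.16840735  2.17840735  2.18840735  2.19840735  2.20840735
  2.21840735  2.22840735  2.23840735  2.24840735  2.25840735  2.26840735
  2.27840735  2.28840735  2.29840735  2.30840735  2.31840735  2.32840735
  2.33840735  2.34840735  2.35840735  2.36840735  2.37840735  2.38840735
  2.39840735  2.40840735  2.41840735  2.42840735  2.43840735  2.44840735
  2.45840735  2.46840735  2.47840735  2.48840735  2.49840735  2.50840735
  2.51840735  2.52840735  2.53840735  2.54840735  2.55840735  2.56840735
  2.57840735  2.58840735  2.59840735  2.60840735  2.61840735]
```

View pics/k2.png

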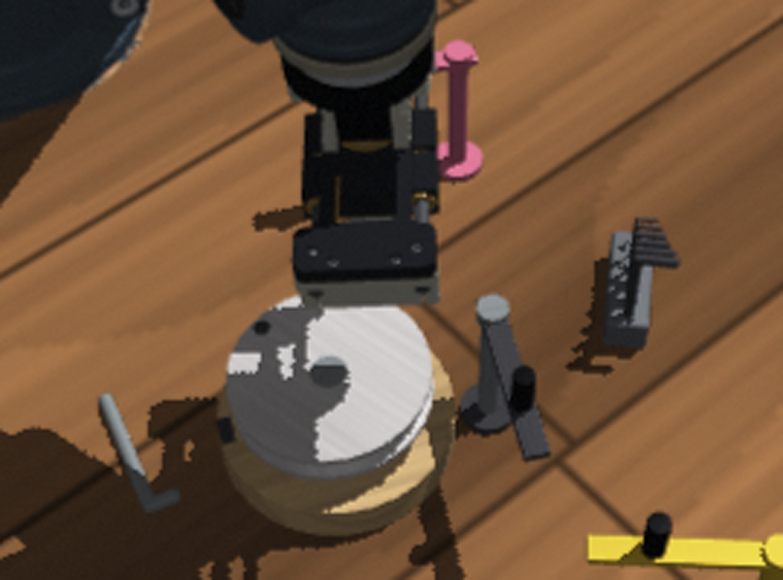

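The keeper now stands clear. The bar points away from the wheel at crop (535,450), and the rivet is at −2.93 rad, so the wheel is at about −1.0. Next I'll feel for the face and drag the wheel, correcting on force and watching the rivet.

```bash
cat >> h.py <<'E'
def wheel(pred,tol=.5):
    im,_=read_camera('scene'); th,m=rivet(im); t=np.r_[th,th+2*np.pi]; m=np.r_[m,m].astype(int)
    e=np.flatnonzero(np.diff(np.r_[0,m,0])).reshape(-1,2); best=None
    for a,b in e:
        if .11<(b-a)*.01<.27:
            w=(t[a]+t[b-1])/2-pang; w+=2*np.pi*np.round((pred-w)/(2*np.pi))
            if abs(w-pred)<tol and (best is None or abs(w-pred)<abs(best-pred)): best=w
    return best
E
cat > d.py <<'E'
from h import *
th=pang+np.pi; r=.043; GOAL=2*np.pi; FT=8.
x,y,zp=ring(th,r)[0]; move_linear([x,y,zp-DZ+.006],velocity=.12); sleep(.3); b=np.mean([read_wrist_force() for _ in range(5)],0)
h=move_linear([x,y,zp-DZ-.012],velocity=.01,guard=2.5); z=read_ee_pos()[2]; print('touch',h,z,'true pred',zp-DZ,(np.array(read_wrist_force())-b).round(2),read_time())
if not h: raise SystemExit
dz=z-zp-.0006; w=wheel(-1.0); print('w0',w); w=-1. if w is None else w
move_linear([x,y,zp+dz],velocity=.005); ratio=.9; miss=0; last=(w,th); 
while read_time()<62:
    F=(np.array(read_wrist_force())-b); f=np.linalg.norm(F)
    if f>13: print('F high',F); break
    rem=GOAL-w
    if rem<.03: break
    if miss and rem<.35 and miss>4: print('blind near goal'); break
    dz-=np.clip((FT-F[2])*.5/6500,-.0004,.0004); s=min(.25,max(.04,rem*.85 if rem<.4 else .25))
    th+=s; x,y,zz=ring(th,r)[0]; move_linear([x,y,zz+dz],velocity=.05)
    w+=ratio*s; m=wheel(w)
    if m is None: miss+=1
    else:
        if th-last[1]>.8: ratio=np.clip((m-last[0])/(th-last[1]),.2,1.2); last=(m,th)
        w=m; miss=0
    print(f'{read_time():.1f} th{th-pang-np.pi:.2f} F{F.round(1)} dz{dz*1000:.2f} w{w:.3f} m{miss} r{ratio:.2f}')
p=read_ee_pos(); print('end',w,(np.array(read_wrist_force())-b).round(1))
if abs(GOAL-w)<.1 and miss==0: move_linear([p[0],p[1],p[2]+.05],velocity=.1); print('lifted',wheel(GOAL),read_time())
E
python3 d.py
```

```text
touch True 0.04601129850482449 true pred 0.046550995141186394 [1.19 0.5  4.35] 34.6
w0 -1.0252254203537179
35.3 th0.25 F[1.  2.8 5.6] dz-30.32 w-0.890 m0 r0.90
35.7 th0.50 F[ 1.  -1.3  5.1] dz-30.55 w-0.695 m0 r0.90
36.1 th0.75 F[ 0.9 -0.9  6.7] dz-30.65 w-0.515 m0 r0.90
36.6 th1.00 F[ 1.5 -1.2  6.7] dz-30.75 w-0.345 m0 r0.68
37.0 th1.25 F[ 1.1 -2.2  6.1] dz-30.89 w-0.170 m0 r0.68
37.4 th1.50 F[ 2.  -1.   6.6] dz-31.00 w-0.000 m0 r0.68
37.8 th1.75 F[ 2.2 -0.6  8.2] dz-30.99 w0.220 m0 r0.68
38.2 th2.00 F[ 1.2 -0.3  7. ] dz-31.07 w0.390 m1 r0.68
38.6 th2.25 F[-0.9 -1.3  8.8] dz-31.00 w0.560 m2 r0.68
39.1 th2.50 F[-1.9 -0.5  8.7] dz-30.95 w0.730 m3 r0.68
39.5 th2.75 F[-0.7 -1.9  8.1] dz-30.94 w0.900 m4 r0.68
39.9 th3.00 F[-1.3 -1.1  8.2] dz-30.93 w1.070 m5 r0.68
40.3 th3.25 F[-0.  -2.2  8.8] dz-30.87 w1.240 m6 r0.68
40.7 th3.50 F[ 0.2 -0.4  7.8] dz-30.89 w1.410 m7 r0.68
41.1 th3.75 F[ 0.1 -0.2  7.1] dz-30.95 w1.580 m8 r0.68
41.6 th4.00 F[-0.3 -0.5  7.5] dz-30.99 w1.750 m9 r0.68
42.0 th4.25 F[ 0.4 -0.2  7.9] dz-31.00 w1.920 m10 r0.68
42.4 th4.50 F[ 1.1 -0.3  7.5] dz-31.04 w2.090 m11 r0.6
[... 384 characters left out ...]

45.7 th6.50 F[ 1.1 -1.6  8.6] dz-31.03 w3.967 m2 r0.75
46.1 th6.75 F[ 0.9 -2.3  7.5] dz-31.07 w4.156 m3 r0.75
46.6 th7.00 F[ 0.9 -2.5  8.4] dz-31.04 w4.345 m4 r0.75
47.0 th7.25 F[ 1.  -2.   6.7] dz-31.14 w4.533 m5 r0.75
47.4 th7.50 F[ 1.4 -1.9  8.2] dz-31.12 w4.722 m6 r0.75
47.8 th7.75 F[ 2.  -1.7  7.8] dz-31.14 w5.313 m0 r1.04
48.2 th8.00 F[ 0.5 -1.   6.8] dz-31.23 w5.572 m1 r1.04
48.6 th8.25 F[ 1.  -0.9  8.4] dz-31.19 w5.831 m2 r1.04
49.1 th8.50 F[ 0.2 -1.2  8.6] dz-31.15 w6.133 m0 r1.04
49.4 th8.63 F[-0.4 -1.8  9.6] dz-31.03 w6.213 m0 r1.03
49.7 th8.69 F[-1.7 -1.1  8.3] dz-31.00 w6.248 m0 r1.03
50.0 th8.73 F[-1.5  0.4  9.2] dz-30.91 w6.289 m1 r1.03
end 6.2889765716164385 [-2.3  0.3  9.4]
```

Run:
```python
from h import *
p=read_ee_pos(); move_linear([p[0],p[1],p[2]+.06],velocity=.1); move_linear([p[0]-.12,p[1]+.02,p[2]+.12],velocity=.2)
print(wheel(6.28),read_time(),read_wrist_force()); save('scene','e1',(170,120,440,320),2.9)
im,_=save('top','e2'); th,m=rivet(im,'top'); print('top',th[m]-pang)
```

```text
None 51.6 [-0.50770002 -0.11462872 -0.24643688]
top [-0.09022542 -0.08022542 -0.07022542 -0.06022542 -0.05022542 -0.04022542
 -0.03022542 -0.02022542 -0.01022542 -0.00022542  0.00977458  0.01977458
  0.02977458  0.03977458  0.04977458]
```

View pics/e1.png

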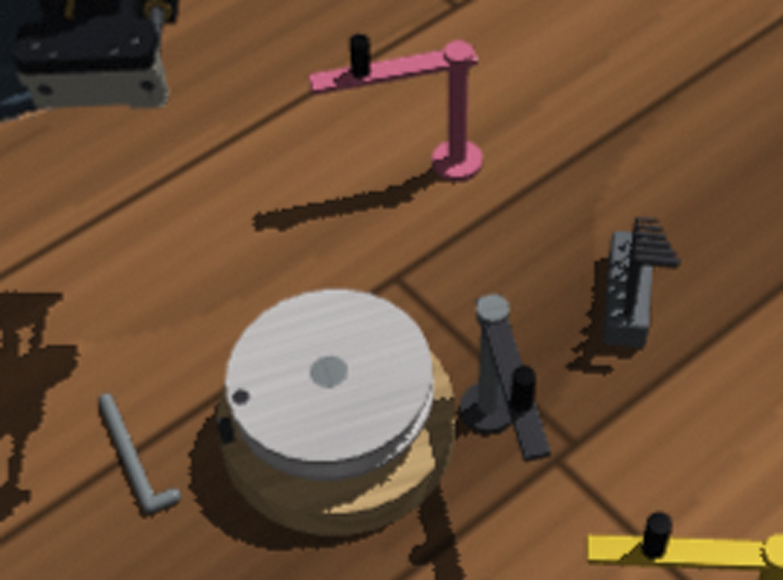

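The rivet, at crop (241,396), sits beside the pointer at (226,428). I'll compute the angles from both views before handing in.

Run:
```python
from h import *
def ang(p,c): return np.arctan2(*(p[:2]-c)[::-1])
f=lambda u,v:(170+u/2.9,120+v/2.9)
# centre from the cap in the same view so camera offsets cancel
for n,rv,cp in(('scene',f(241,396),f(329,371)),):
    Rv=onz(n,[rv],.0712)[0]; Cp=onz(n,[cp],.0735)[0]; print(n,Rv,Cp,np.linalg.norm((Rv-Cp)[:2]),'w',ang(Rv,Cp[:2])-pang)
P=onz('scene',[f(226,420)],.054)[0]; print('pointer scene',P,ang(P,AX),'top',PTR,pang)
im=np.load('pics/e2.npz')['im']; g=im.min(2)[225:335,285:415]
k=cv2.connectedComponentsWithStats(((g<75)).astype(np.uint8))
for s,c in zip(k[2],k[3]):
    if 15<s[4]<90: Q=onz('top',[c+[285,225]],.0712)[0]; print('top blob',s[4],c+[285,225],Q.round(4),'r',np.hypot(*(Q[:2]-C)).round(4),'w',(ang(Q,C)-pang).round(3))
kn=onz('scene',[f(523,375)],.141)[0]; print('keeper',(ang(kn,PV)-ang(AX,PV)+np.pi)%(2*np.pi)-np.pi,np.hypot(*(kn[:2]-PV)))
```

```text
scene [ 0.48727424 -0.09586184  0.0712    ] [ 0.50948085 -0.0434932   0.0735    ] 0.05688240520728964 w -0.04048978140667803
pointer scene [ 0.48525343 -0.1084208   0.054     ] -1.896186353999711 top [ 0.48234472 -0.10904126] -1.9313672332360792
top blob 20 [387.3  293.85] [ 0.4861 -0.0949  0.0712] r 0.056 w -0.022
keeper 1.6069661314542145 0.07145583539098951
```

```bash
python3 -c "
from h import *
sign_off(); print(read_time())"
```

```text
the job is handed in; nothing more can be done
the job is handed in; nothing more can be done
```

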